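# Air the vial incubator on its folding brace

### The arm

A 7-joint arm with a two-finger parallel gripper is mounted at the origin on the work surface. World frame = base frame: x ahead of the robot, y to its left, z up, the work surface at z = 0. Lengths are in mm, angles in rad, forces in N, time in s.
With the tool pointing down it reaches from about 375 to 925 mm from the base axis. Payload 3.1 kg.
Tool frame: the origin (TCP) lies between the finger pads; the fingertips stand 25 mm ahead of it and the grasp point (between the pads) lies 6 mm ahead of it; z points along the fingers, y is the line along which they close (so a half turn about z gives the same grasp; the last joint's range is limited). The gripper opens to 85 mm and grips with 20 to 120 N. Pads are 22 mm wide; open, the fingers measure 114 mm over their backs; the gripper's body (76 mm by 85 mm) begins 54 mm behind the grasp point. The pads swing forward as they close: fully open they stand 13 mm farther back than shut.
Start: joints at [-0.098, 0.383, 0.044, 1.598, -0.018, 1.161, -0.05], TCP at [650.003, 0.022, 256.269] pointing down, gripper open.
Joint ranges: [-2.61, 2.61], [-0.41, 2.15], [-1.48, 1.57], [0, 2.5], [-1.57, 4.71], [0.05, 1.97], [-2.85, 2.85]. Speed limits (rad/s): [2.79, 2.79, 3.14, 3.14, 3.14, 3.14, 3.14].

### API

Orientations are given as a rotation vector (axis times angle).
In Python, from bench import ctrl, eyes, job gives the robot as it stands. The module is installed in compiled form; this text tells all that it offers.
- The arm moves only by the shell command python3 -m handwheel 'ROWS' [FORCE]. ROWS is JSON, a list of rows, each a list of 3 entries, a list of its own where there are three numbers: the shift along the tool's x, y, z in m, then the turn, a rotation vector about the tool's x, y, z in units of 6 degrees (1.0 is 6 degrees), then the finger opening in m, from 0 to 0.0854. In form: [[[dx, dy, dz], [wx, wy, wz], claw], ...]. A call has 1 to 8 rows; each row shifts and turns the commanded pose from where the row before left it, along the tool's axes as they then stand; what a row does not reach is not made up. A row lasts 1/8 s, in which the tool goes at most 62.5 mm and 10.7 degrees, less where a joint would pass 70% of its speed; a pose out of reach is approached as far as the arm can. A call with a gripper value outside its range is refused whole. The fingers move at their own pace and stop on an object; FORCE is the grip in N (left out, the last holds). Time passes only in rows, so rows that do not move let the fingers close. It gives the time, the measured TCP pose, the force, the opening and the grip force at its end, in the units of the state.
- ctrl.sense(): the state, without advancing time (a new reading comes with each control period).
- eyes.read_camera(name): name is "scene" or "side" or "wrist"; returns a dict with "img" (384x512x3 uint8, blue, green, red), "range_z" (384x512 float32, mm along the optical axis (not along the pixel's ray), 0 where there is no reading), "intrinsics" (3x3 intrinsics, pixels), "world_from_camera" (4x4, takes a point from camera to world coordinates). Camera axes: x right, y down, z forward; pixel columns grow to the right and rows downward; lengths in mm; the calibration is good to about 2 mm. A picture is of the moment at which its call begins.
- job.sign_off(): hands the job in; it is judged then, once.
Trained networks look in a picture, given as the dict that the camera call returned (one of the last four; its "shot" number tells which), for a name from the list of things; names that differ only in an ending like _2 or _b are one class to them, and where a whole thing is asked for, a point or a joint stands for the part that bears it (a point fixed in the world has none). Each returns a list of dicts, best first, with "p" (0 to 1); they miss things now and then, are a little off and sometimes report something else, mostly with a low value. They report only what shows in the picture. A call takes as long as a camera call.
- eyes.recognise(picture, thing): "uv" ([column, row] in pixels, amid what is visible of it).
- eyes.place_of(picture, thing): "uv" ([column, row] in pixels: a listed point, or the origin of a listed thing).
The state is a dict: "t": time; "q": joint angles; "joint_vel": joint speeds; "effort": joint torques, N m; "eef_pos": TCP position; "tcp_rot": TCP orientation; "wrist_force": force on the tool from outside, world axes, zero at the start; "wrist_torque": the same for the moment, N m; "finger_gap": finger opening in mm; "grip_force": force on a finger pad.
Only numpy, scipy, OpenCV 4.12 (cv2) and the standard library are available. Lean on these libraries where they do the work, as an engineer would, in place of code of your own. Each camera call takes 0.05 s, during which the arm holds its last target. There are 200 camera calls.

### The job

Air the vial incubator: raise its lid until the folding brace at its side snaps past straight and locks, let go, and leave the lid standing open on the brace by itself for three seconds or more. Then unlock the brace by drawing its knee forward, towards the lid's handle side, which lifts the lid slightly, until the brace folds and the lid goes fully shut. Leave the case, the bottle and the beaker where they stand.

Things in the scene. Friction and masses are not known exactly. Their poses are not given: they have to be found in the camera images.
- incubator: Fixed white vial box, 170 deep (x) x 220 wide (y) x 110 mm to the rim. Origin: centre of underside; +x to its back, z up; front (lid handle) looks to -x. Lid hinge line: along y at x=85, z=110 mm. On its -y side a folding brace: two flat steel links, 74 mm each, a knee between; lower pivot x=-5, z=90; upper pivot on the lid's edge 120 mm from the hinge. Brace stands 20 mm off the box.
- lid (a joint): Lid angle, rad: 0 shut, locked open about 1.28; 1.31 (brace straight) is the most. Lid 0.5 kg, with a soft-close damper: let go below 1.15 it sinks shut by itself in 1 to 3 s. Raised above 1.24 the knee's light spring snaps the brace into lock by itself, even once let go.
- lid_bar (a point): Middle of the lid's handle: level round steel bar, 12 mm thick, 110 mm long, parallel to the hinge line and 209 mm from it, in the lid's plane, 35 mm clear of its front edge on a post at each end (90 mm free between). Lid shut: bar at 110 mm height; it moves on a circle about the hinge line and can turn between the fingers. Site y: along the bar.
- knee (a joint): Knee angle of the brace, rad: 0 folded (lid shut), 2.65 links straight, 3.00 at its stop past straight, where the brace is locked. Drawn back below about 1.8 the lid sinks shut by its weight; let go above 2.1 it snaps back to lock.
- knee_pin (a point): Point on the knee's level pull pin (round steel, 12 mm thick, 85 mm long, 18 mm head, sticking out to the incubator's -y), 71 mm out from the box's side, 28 mm short of the head. Locked it is at x=36, z=153 mm of the incubator. Pushed to -x (a few N) it circles the lower pivot, up and forward; 60 mm on, the lid shuts by itself, the pin ending at x=-60, z=40. A hand here is clear of the lid.
- case: Bystander: smaller grey case with a white lift-off lid and a steel loop on top, 156 x 126 x 110 mm, no hinge and no brace. Origin: centre of the underside.
- reagent_bottle: Bystander: amber bottle, 72 mm across, 170 mm high. Origin: centre of the underside.
- beaker: Bystander: white open beaker, 80 mm across, 100 mm high. Origin: centre of the underside.

How it is judged (in metres and radians):
On the way:
1. the lid stands open on its locked brace, untouched by the robot, for 2 s (value of joint lid above 1.2 rad and value of joint knee above 2.85 rad and contact force between each of the arm, the fingers and incubator below 0.1 N), for 2 s.
At the end, for the whole second after the job is handed in: the lid is fully shut (below 0.04 rad) and still, the brace folded, and the case, the bottle and the beaker within 20 mm of where they stood (value of joint lid below 0.04 rad and value of joint knee below 0.2 rad and velocity of joint lid below 0.05 rad/s and distance of each of case, reagent_bottle, beaker from where it was at the start of the episode below 0.02 m); the robot touches nothing.
It fails at once if the case, the bottle or the beaker is pushed or tipped over (distance of any of case, reagent_bottle, beaker from where it was at the start of the episode above 0.03 m or angle between any of reagent_bottle, beaker's own z axis and vertical above 0.5 rad).
It also fails if it takes over 64 s, if anything falls off the work surface, if the arm or the gripper's body presses on something with over 40 N, if the wrist force passes 120 N, or if a joint passes its speed limit or range.

## Working session

There is one attempt and no reset: what is moved stays moved. The work goes in short steps, Python scripts to look and compute and a shell command to move; the robot and the scene stay as the last step left them, time stands still between calls to the robot, and variables do not carry over. Pictures are saved under pics/ and viewed, at most 10 in all, crops included, and the job is handed in when it is done.

```bash
mkdir -p pics
cat > h.py <<'E'
from bench import ctrl, eyes, job
import numpy as np, cv2
from scipy.spatial.transform import Rotation as R
def w(p,u,v,win=2,z=None):
    u0,v0=int(round(u)),int(round(v)); d=p['range_z'][max(0,v0-win):v0+win+1,max(0,u0-win):u0+win+1]; d=d[d>0]
    z=np.median(d) if z is None else z
    c=np.linalg.inv(p['intrinsics'])@[u,v,1]*z
    return (p['world_from_camera']@np.append(c,1))[:3]
E
python3 - <<'E'
from h import *
print(ctrl.sense())
ims=[]
for c in ['scene','side']:
    p=eyes.read_camera(c); ims.append(p['img'])
    print(c,p['world_from_camera'].round(2).tolist())
    for t in ['incubator','lid_bar','knee_pin','case','reagent_bottle','beaker']:
        for n in ('recognise','place_of'):
            for d in getattr(eyes,n)(p,t)[:2]: print(n,t,np.round(d['uv']),round(d['p'],2),w(p,*d['uv']).round())
    cv2.imwrite(f'pics/{c}.png',p['img'])
E
```

```text
{'t': 0.0, 'q': array([-0.09783567,  0.38382827,  0.04384295,  1.59956171, -0.0178932 ,
        1.16119979, -0.04992083]), 'joint_vel': array([-0.00158611,  0.00057521, -0.00069989, -0.00090815,  0.00042006,
       -0.00085734, -0.00093024]), 'effort': array([-8.41360106e-04, -4.33466363e+01,  1.02427706e+00, -2.49513745e+01,
        1.06121189e-02,  1.12996699e-02, -5.17373280e-06]), 'eef_pos': array([6.49130314e+02, 1.39424630e-02, 2.54897252e+02]), 'tcp_rot': array([-2.22011585, -2.22031387,  0.00305223]), 'wrist_force': array([ 0.41961603,  1.16393939, -0.02602413]), 'wrist_torque': array([-0.01540673,  0.02416946,  0.01173666]), 'grip_force': 0.0, 'finger_gap': 85.32303743827333}
scene [[-0.21, 0.72, -0.66, 1489.14], [0.98, 0.15, -0.15, 240.43], [-0.01, -0.68, -0.74, 1144.05], [0.0, 0.0, 0.0, 1.0]]
recognise incubator [252. 219.] 0.83 [660.  25. 116.]
place_of incubator [250. 230.] 0.59 [680.  22.  93.]
recognise lid_bar [257. 205.] 0.82 [606.  26. 118.]
recognise lid_bar [159. 165.] 0.49 [ 482. -323.   95.]
place_of lid_bar [269. 176.] 0.75 [477.  36. 112.]
recognise knee_pin [
[... 519 characters left out ...]
, 0.0, 1.0]]
recognise incubator [263. 212.] 0.65 [566. -51. 120.]
place_of incubator [263. 221.] 0.64 [550. -81. 117.]
recognise lid_bar [259. 201.] 0.8 [574.  -5. 120.]
place_of lid_bar [226. 204.] 0.66 [510. 134.   4.]
recognise knee_pin [260. 244.] 0.84 [ 531. -106.   46.]
place_of knee_pin [260. 263.] 0.75 [ 502. -166.   45.]
recognise case [199. 152.] 0.87 [491. 344.  85.]
recognise case [259. 198.] 0.67 [580.   7. 119.]
place_of case [200. 161.] 0.72 [488. 325.  58.]
place_of reagent_bottle [310. 311.] 0.76 [ 550. -372.   68.]
recognise beaker [269. 317.] 0.68 [ 462. -315.   11.]
recognise beaker [317. 299.] 0.35 [ 563. -372.  119.]
place_of beaker [269. 329.] 0.66 [ 434. -374.   71.]
```

View pics/scene.png

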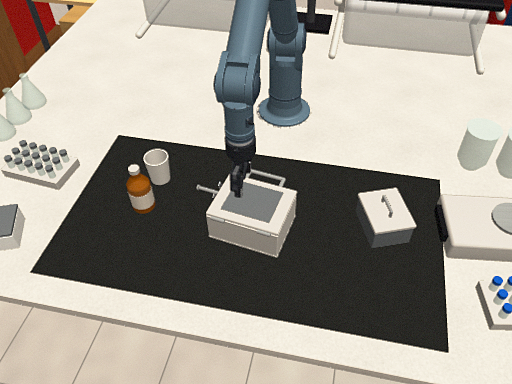

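View pics/side.png

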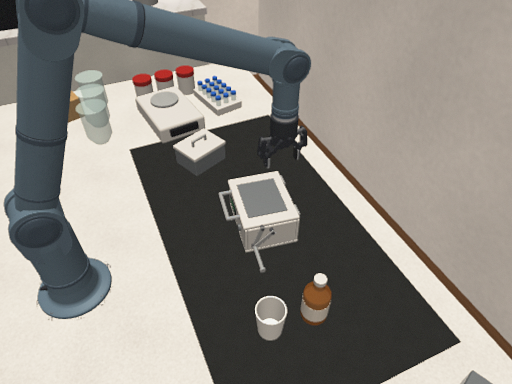

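The box sits at about scene pixel (252,215), handle towards the robot at (269,180), pull pin at (205,189). Bottle and beaker are on its -y side. I'll measure the yaw next.

Run:
```python
from h import *
pts=[]
for c in ['scene','side']:
    p=eyes.read_camera(c); z=p['range_z']; v,u=np.nonzero(z>0); d=z[v,u]
    P=(np.linalg.inv(p['intrinsics'])@np.vstack([u,v,np.ones_like(u)])*d)
    P=(p['world_from_camera']@np.vstack([P,np.ones(P.shape[1])]))[:3].T
    m=(P[:,2]>104)&(P[:,2]<128)&(abs(P[:,0]-600)<170)&(abs(P[:,1]-20)<150)
    Q=P[m]; print(c,m.sum(),np.percentile(Q[:,2],[5,50,95]))
    img=np.zeros((340,300),np.uint8); img[(Q[:,0]-430).astype(int),(Q[:,1]+130).astype(int)]=255
    img=cv2.morphologyEx(img,cv2.MORPH_CLOSE,np.ones((9,9)));img=cv2.morphologyEx(img,cv2.MORPH_OPEN,np.ones((41,41)))
    yx=np.argwhere(img>0).astype(np.float32)+[430,-130]
    print(cv2.minAreaRect(yx.astype(np.float32)))
    for t,o in (('lid_bar',110),('knee_pin',40)):
        for e in eyes.place_of(p,t)[:1]:
            # intersect ray with known height
            K=np.linalg.inv(p['intrinsics'])@[*e['uv'],1]; T=p['world_from_camera']; r=T[:3,:3]@K; s=(o-T[2,3])/r[2]; print(t,(T[:3,3]+s*r).round(1))
```

```text
scene 3452 [109.80671016 116.07798529 120.76321451]
((597.3361206054688, 6.702949523925781), (219.27699279785156, 181.24241638183594), 81.32682800292969)
lid_bar [486.8  33.9 110. ]
knee_pin [ 511.5 -166.4   40. ]
side 3091 [112.78672899 118.23449248 122.16550186]
((590.5617065429688, 10.013885498046875), (220.5630340576172, 180.3245086669922), 81.64924621582031)
lid_bar [478.6  33.9 110. ]
knee_pin [ 497.2 -161.3   40. ]
```

```bash
python3 -m handwheel '[[[0,0,0],[0,0,1.42],0.085],[[0.004,-0.05,0],[0,0,0],0.085],[[0,-0.06,0],[0,0,0],0.085],[[0,-0.06,0],[0,0,0],0.085],[[0,0,0],[0,0,0],0.085],[[0,0,0],[0,0,0],0.085]]'
cat > look.py <<'E'
from h import *
import sys
s=ctrl.sense(); print(s['eef_pos'].round(1), R.from_rotvec(s['tcp_rot']).as_matrix().round(3).tolist(),s['t'])
for c in ['wrist','scene','side']:
    p=eyes.read_camera(c)
    for t,o in (('lid_bar',110),('knee_pin',40)):
        for e in eyes.place_of(p,t)[:1]:
            K=np.linalg.inv(p['intrinsics'])@[*e['uv'],1]; T=p['world_from_camera']; r=T[:3,:3]@K; k=(o-T[2,3])/r[2]; print(c,t,round(e['p'],2),np.round(e['uv']),(T[:3,3]+k*r).round(1), w(p,*e['uv']).round())
    if c==sys.argv[2]: cv2.imwrite(sys.argv[1],p['img'])
E
python3 look.py pics/w1.png wrist
```

```text
t: 2.35
eef_pos: [483.1, 29.2, 257.0]
tcp_rot: [2.379, 2.05, 0.003]
wrist_force: [0.2, -0.4, 0.2]
finger_gap: 85.2
grip_force: 0.0
[483.1  29.2 257. ] [[0.148, 0.989, 0.002], [0.989, -0.148, 0.0], [0.001, 0.002, -1.0]] 2.35
wrist lid_bar 0.67 [247. 190.] [473.3  26.8 110. ] [474.  28. 116.]
wrist knee_pin 0.8 [303. 316.] [ 510.6 -161.3   40. ] [ 510. -157.   46.]
scene lid_bar 0.79 [269. 176.] [477.4  34.2 110. ] [478.  34. 111.]
scene knee_pin 0.58 [202. 187.] [ 501.1 -179.3   40. ] [ 504. -178.   43.]
side lid_bar 0.66 [202. 162.] [476.3 261.  110. ] [419.  35. 300.]
side knee_pin 0.61 [263. 262.] [ 513.2 -164.1   40. ] [ 525. -140.    3.]
```

View pics/w1.png

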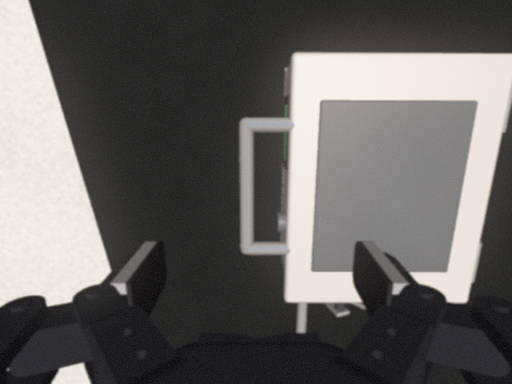

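The wrist view shows the handle bar at col 247, rows 120–253, parallel to the pads, with the lid edge at col 288. The bar centre is about (474, 28, 110). I'll descend with the fingers narrowed.

```bash
python3 -m handwheel '[[[-0.0025,-0.009,0.05],[0,0,0],0.032],[[0,0,0.03],[0,0,0],0.032],[[0,0,0],[0,0,0],0.032],[[0,0,0.02],[0,0,0],0.032],[[0,0,0.02],[0,0,0],0.032],[[0,0,0.02],[0,0,0],0.032],[[0,0,0],[0,0,0],0.032]]'
python3 -m handwheel '[[[0,0,0],[0,0,0],0.005],[[0,0,0],[0,0,0],0.005],[[0,0,0],[0,0,0],0.005],[[0,0,0],[0,0,0],0.005]]' 40
```

```text
t: 3.68
eef_pos: [473.4, 28.0, 116.5]
tcp_rot: [-2.38, -2.05, 0.001]
wrist_force: [-0.1, 0.5, -0.0]
finger_gap: 32.0
grip_force: 0.0
t: 4.18
eef_pos: [472.5, 28.5, 117.6]
tcp_rot: [-2.379, -2.049, 0.002]
wrist_force: [-5.3, 1.5, 5.4]
finger_gap: 10.8
grip_force: 39.1
```

```bash
python3 -m handwheel '[[[0,0.0007,-0.0167],[0,0,0],0.005],[[0,0.002,-0.0166],[0,0,0],0.005],[[0,0.0033,-0.0164],[0,0,0],0.005],[[0,0.0046,-0.0161],[0,0,0],0.005],[[0,0.0059,-0.0156],[0,0,0],0.005],[[0,0.0071,-0.0151],[0,0,0],0.005],[[0,0.0083,-0.0145],[0,0,0],0.005],[[0,0.0094,-0.0138],[0,0,0],0.005]]' 40
```

```text
t: 5.18
eef_pos: [510.0, 22.7, 241.0]
tcp_rot: [-2.374, -2.046, 0.012]
wrist_force: [-11.1, 1.9, 1.6]
finger_gap: 10.4
grip_force: 38.9
```

```bash
python3 -m handwheel '[[[0,0.0105,-0.013],[0,0,0],0.005],[[0,0.0115,-0.0121],[0,0,0],0.005],[[0,0.0124,-0.0111],[0,0,0],0.005],[[0,0.0133,-0.0101],[0,0,0],0.005],[[0,0.0141,-0.009],[0,0,0],0.005],[[0,0.0147,-0.0079],[0,0,0],0.005],[[0,0.0154,-0.0067],[0,0,0],0.005],[[0,0.0138,-0.0048],[0,0,0],0.005]]' 40
python3 look.py pics/s2.png side
```

```text
t: 6.18
eef_pos: [620.2, 5.6, 321.5]
tcp_rot: [2.378, 2.047, 0.006]
wrist_force: [-5.1, 0.6, 2.2]
finger_gap: 10.4
grip_force: 40.5
[620.2   5.6 321.5] [[0.149, 0.989, 0.005], [0.989, -0.149, 0.0], [0.001, 0.005, -1.0]] 6.175
wrist lid_bar 0.77 [263. 263.] [ 610.1 -103.   110. ] [622.   6. 317.]
scene lid_bar 0.56 [246. 159.] [414.  -51.2 110. ] [636.   9. 324.]
scene knee_pin 0.49 [190. 180.] [ 478.4 -228.2   40. ] [ 587. -178.  159.]
side lid_bar 0.64 [276. 143.] [758.4 252.5 110. ] [627.   2. 322.]
side knee_pin 0.65 [289. 230.] [640.3 -84.4  40. ] [ 626. -107.   71.]
```

View pics/s2.png

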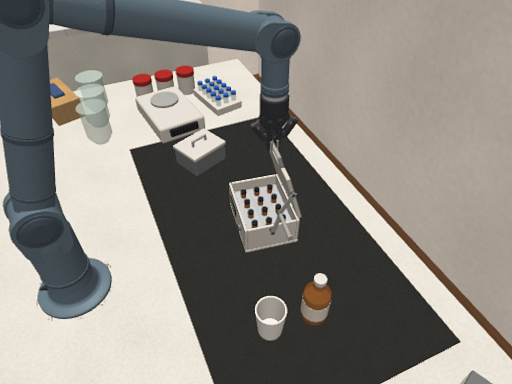

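The lid is up at about 1.28 rad, with the brace straight at (290,200). I'll nudge it slightly, let the brace snap, then release and retreat.

```bash
python3 -m handwheel '[[[0,0.002,-0.0005],[0,0,0],0.005],[[0,0,0],[0,0,0],0.005],[[0,0,0],[0,0,0],0.005],[[0,0,0],[0,0,0],0.005],[[0,0,0],[0,0,0],0.05],[[0,0,0],[0,0,0],0.05],[[0,0,0],[0,0,0],0.05]]' 40
python3 -m handwheel '[[[0,0,-0.03],[0,0,0],0.05],[[0,0,-0.05],[0,0,0],0.05],[[0,0,0],[0,0,0],0.03],[[0,0,0],[0,0,0],0.01],[[0,0,0],[0,0,0],0.0]]'
python3 look.py pics/s3.png side
```

```text
t: 7.5
eef_pos: [621.0, 5.6, 316.4]
tcp_rot: [2.38, 2.049, 0.001]
wrist_force: [0.7, 0.0, -0.4]
finger_gap: 50.0
grip_force: 0.0
t: 8.12
eef_pos: [619.9, 5.9, 394.3]
tcp_rot: [-2.379, -2.049, 0.004]
wrist_force: [0.2, -0.5, -0.2]
finger_gap: 0.1
grip_force: 0.0
[619.9   5.9 394.3] [[0.148, 0.989, -0.003], [0.989, -0.148, -0.0], [-0.001, -0.003, -1.0]] 8.125
wrist lid_bar 0.75 [260. 212.] [609.6 -64.7 110. ] [620.   5. 316.]
scene lid_bar 0.62 [246. 160.] [422.6 -51.4 110. ] [625.   4. 306.]
scene knee_pin 0.68 [185. 186.] [ 505.4 -237.7   40. ] [ 602. -191.  149.]
side lid_bar 0.62 [273. 148.] [733.2 228.  110. ] [612.  -8. 315.]
side knee_pin 0.7 [295. 229.] [660.  -91.3  40. ] [ 647. -111.   67.]
```

View pics/s3.png

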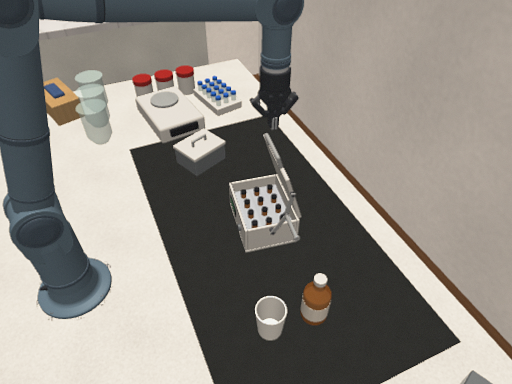

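The lid stands by itself, and the pin is at about (602,-185,149), matching its locked pose. I'll move behind the pin while the dwell runs.

```bash
python3 -m handwheel '[[[-0.046,0.014,0],[0,0,0],0],[[-0.046,0.014,0],[0,0,0],0],[[-0.046,0.014,0],[0,0,0],0],[[-0.047,0.015,0],[0,0,0],0],[[0,0,0],[0,0,0],0],[[0,0,0.05],[0,0,0],0],[[0,0,0.05],[0,0,0],0],[[0,0,0],[0,0,0],0]]'
python3 -m handwheel '[[[0,0,0],[0,0,0],0],[[0,0,0],[0,0,0],0],[[0,0,0],[0,0,0],0],[[0,0,0.05],[0,0,0],0],[[0,0,0.05],[0,0,0],0],[[0,0,0.03],[0,0,0],0],[[0,0,0],[0,0,0],0],[[0,0,0],[0,0,0],0]]'
python3 -m handwheel '[[[0,0,0],[0,0,0],0],[[0,0,0],[0,0,0],0],[[0,0,0],[0,0,0],0],[[0,0,0],[0,0,0],0],[[0,0,0],[0,0,0],0],[[0,0,0],[0,0,0],0],[[0,0,0],[0,0,0],0],[[0,0,0],[0,0,0],0]]'
python3 look.py pics/w4.png wrist
```

```text
t: 9.57
eef_pos: [646.3, -183.1, 290.4]
tcp_rot: [-2.371, -2.046, 0.01]
wrist_force: [0.6, 0.5, 0.4]
finger_gap: 0.1
grip_force: 0.0
t: 10.58
eef_pos: [651.1, -186.0, 168.6]
tcp_rot: [2.378, 2.048, 0.003]
wrist_force: [0.8, -0.8, 0.8]
finger_gap: -0.1
grip_force: 0.0
t: 11.58
eef_pos: [649.5, -185.5, 166.2]
tcp_rot: [-2.38, -2.05, 0.0]
wrist_force: [-0.3, -0.6, -0.8]
finger_gap: 0.4
grip_force: 0.0
[ 649.5 -185.5  166.2] [[0.148, 0.989, -0.0], [0.989, -0.148, -0.0], [-0.0, -0.0, -1.0]] 11.575
wrist knee_pin 0.78 [153. 251.] [ 553.7 -223.6   40. ] [ 605. -173.  158.]
scene lid_bar 0.78 [249. 158.] [407.7 -43.8 110. ] [621.  12. 314.]
scene knee_pin 0.64 [161. 181.] [ 501.9 -319.7   40. ] [ 483. -331.   19.]
side lid_bar 0.64 [274. 146.] [744.7 240.9 110. ] [622.   4. 313.]
side knee_pin 0.6 [295. 230.] [655.9 -95.   40. ] [ 603. -177.  152.]
```

View pics/w4.png

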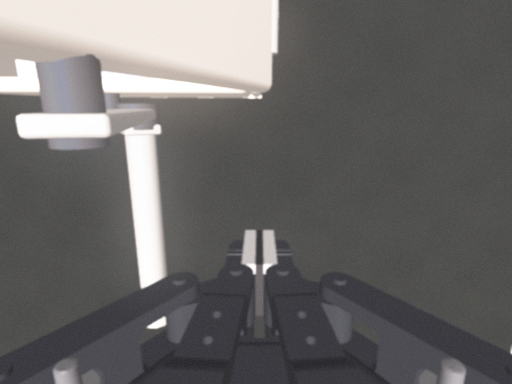

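The closed fingertips (col 260) stand behind the pin (col 145), clear of the links. I'll push towards -x.

```bash
python3 -m handwheel '[[[0,-0.012,0],[0,0,0],0],[[0,-0.012,0],[0,0,0],0],[[0,-0.012,0],[0,0,0],0],[[0,-0.012,0],[0,0,0],0],[[0,-0.01,0],[0,0,0],0],[[0,-0.01,0],[0,0,0],0],[[0,-0.01,0],[0,0,0],0]]'
python3 -m handwheel '[[[0,-0.01,0],[0,0,0],0],[[0,-0.01,0],[0,0,0],0],[[0,-0.007,0],[0,0,0],0],[[0,0,0],[0,0,0],0],[[0,0,0],[0,0,0],0]]'
python3 look.py pics/w5.png side
```

```text
t: 12.9
eef_pos: [570.7, -173.6, 165.5]
tcp_rot: [-2.379, -2.049, 0.002]
wrist_force: [1.1, 0.1, 0.5]
finger_gap: 0.0
grip_force: 0.5
t: 13.52
eef_pos: [545.9, -169.9, 166.4]
tcp_rot: [2.38, 2.05, 0.0]
wrist_force: [-0.0, 0.1, 0.2]
finger_gap: -0.3
grip_force: 0.0
[ 545.9 -169.9  166.4] [[0.148, 0.989, 0.0], [0.989, -0.148, -0.0], [0.0, 0.0, -1.0]] 13.525
wrist knee_pin 0.67 [182. 238.] [ 476.1 -200.5   40. ] [ 511. -158.  147.]
scene lid_bar 0.67 [262. 154.] [380.4  -7.4 110. ] [511.  22. 232.]
scene knee_pin 0.55 [204. 167.] [ 411.6 -201.8   40. ] [ 500. -165.  131.]
side lid_bar 0.79 [230. 180.] [528.4 131.4 110. ] [495.  34. 204.]
side knee_pin 0.81 [255. 248.] [ 512.9 -107.3   40. ] [ 488. -163.  117.]
```

View pics/w5.png

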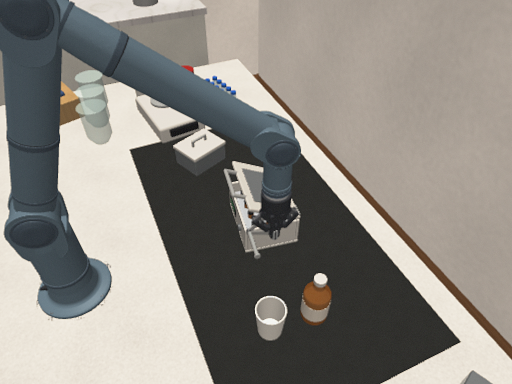

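The brace has broken and the lid is sinking. I'll rise clear and wait.

```bash
python3 -m handwheel '[[[0,0,-0.05],[0,0,0],0],[[0,0,-0.05],[0,0,0],0],[[0,0,-0.05],[0,0,0],0],[[0,0,-0.03],[0,0,0],0],[[0,0,0],[0,0,0],0],[[0,0,0],[0,0,0],0],[[0,0,0],[0,0,0],0],[[0,0,0],[0,0,0],0]]'
for i in 1 2; do python3 -m handwheel '[[[0,0,0],[0,0,0],0],[[0,0,0],[0,0,0],0],[[0,0,0],[0,0,0],0],[[0,0,0],[0,0,0],0],[[0,0,0],[0,0,0],0],[[0,0,0],[0,0,0],0],[[0,0,0],[0,0,0],0],[[0,0,0],[0,0,0],0]]' >/dev/null; done
python3 look.py pics/w6.png side
```

```text
t: 14.98
eef_pos: [545.0, -169.7, 344.6]
tcp_rot: [-2.378, -2.049, 0.003]
wrist_force: [0.4, -0.5, 0.2]
finger_gap: -0.1
grip_force: 0.0
[ 545.7 -169.9  346.2] [[0.148, 0.989, -0.0], [0.989, -0.148, 0.0], [0.0, -0.0, -1.0]] 16.975
wrist knee_pin 0.7 [231. 154.] [ 509.9 -160.7   40. ] [ 511. -160.   46.]
scene lid_bar 0.97 [269. 177.] [482.1  37.4 110. ] [480.  37. 108.]
scene knee_pin 0.5 [205. 188.] [ 504.2 -170.3   40. ] [ 507. -169.   43.]
side lid_bar 0.66 [227. 206.] [479.8  25.9 110. ] [512. 123.   5.]
side knee_pin 0.74 [260. 259.] [ 508.6 -151.5   40. ] [ 508. -153.   42.]
```

View pics/w6.png

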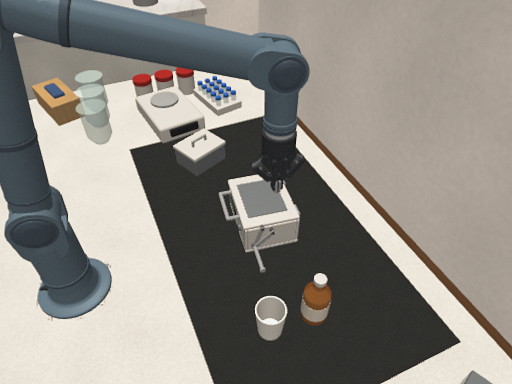

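The lid is shut, the pin is back at its folded position (260,262), and the bystanders haven't moved.

```bash
python3 -c "
from bench import job
print(job.sign_off())"
```

```text
the job is handed in; nothing more can be done
None
```

The job is handed in at about 17 s: the lid stood open by itself on its locked brace for over 4 s, then I drew the knee forward and it went fully shut; the case, bottle and beaker look unmoved in the final picture (the hand-in returned no verdict).

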